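# Draw the wooden turner out of the half-covered utensil box and hold it over the bowl

### The arm

A 6-joint arm with a two-finger parallel gripper is mounted at the origin on a cart in front of the work surface, level with it; the furniture and walls round the work are solid. World frame = base frame: x ahead of the robot, y to its left, z up, the work surface at z = 0. Lengths are in mm, angles in degrees, forces in N, time in s.
With the tool pointing down it reaches from about 350 to 850 mm from the base axis. Payload 8.1 kg.
Tool frame: the origin (TCP) lies where the fingers leave the gripper's body, on its centre line; the fingertips stand 73 mm ahead of it and the grasp point (between the pads) lies 54 mm ahead of it; z points along the fingers, y is the line along which they close (so a half turn about z gives the same grasp; the last joint's range is limited). The gripper opens to 85 mm and grips with 20 to 120 N. Pads are 22 mm wide; open, the fingers measure 114 mm over their backs; the gripper's body (76 mm by 85 mm) begins 54 mm behind the grasp point. The pads swing forward as they close: fully open they stand 13 mm farther back than shut.
Start: joints at [61.627, 7.471, 85.268, -0, 87.261, -4.893], TCP at [239.035, 550.334, 303.892] pointing down, gripper open.
Joint ranges: [-169.43, 169.43], [-51.17, 129.36], [1.28, 143.12], [-76.62, 256.62], [0, 156.53], [-152.29, 152.29]. Speed limits (degrees/s): [136.94, 136.94, 159.86, 180, 180, 180].

### API

Orientations are given as [roll, pitch, yaw] about the fixed x, y, z axes, in that order (R = Rz(yaw) Ry(pitch) Rx(roll)).
In Python, from bench import sense, optics, r gives the robot as it stands.
- The arm moves only by the tool servo_tool, never from a script. Its argument "plan" is a list that holds one entry, the list of rows, each a list of 5 numbers: the shift along the world's x, y, z in m, then the turn about the world's z in degrees, then the finger opening in m, from 0 to 0.0854. A call has 1 to 10 rows; each row shifts and turns the commanded pose from where the row before left it; what a row does not reach is not made up. A row lasts 1/10 s, in which the tool goes at most 50 mm and 8.59 degrees, less where a joint would pass 70% of its speed; a pose out of reach is approached as far as the arm can. A call is refused whole if a number of a shift passes 0.05 or a number of a turn 8.59, either way. A call with a gripper value outside its range is refused whole. The fingers move at their own pace and stop on an object; "force" is the grip in N (left out, the last holds). Time passes only in rows, so rows that do not move let the fingers close. It gives the time, the measured TCP pose, the force, the opening and the grip force at its end, in the units of the state.
- sense(): the state, without advancing time (a new reading comes with each control period).
- optics.snapshot(name): name is "scene" or "top"; returns a dict with "frame" (480x640x3 uint8, blue, green, red), "fx", "fy", "cx", "cy" (pixels), "cam_to_world" (4x4, takes a point from camera to world coordinates). Camera axes: x right, y down, z forward; pixel columns grow to the right and rows downward; lengths in mm; the calibration is good to about 2 mm. A picture is of the moment at which its call begins. There is no depth.
- r.hand_in(): hands the job in; it is judged then, once.
The state is a dict: "time": time; "joint_pos": joint angles; "qd": joint speeds; "joint_efforts": joint torques, N m; "tool_pos": TCP position; "tcp_rot": TCP orientation; "ft_force": force on the tool from outside, world axes, zero at the start; "wrist_torque": the same for the moment, N m; "finger_gap": finger opening in mm; "grip_force": force on a finger pad.
Only numpy, scipy, OpenCV 4.12 (cv2) and the standard library are available. Lean on these libraries where they do the work, as an engineer would, in place of code of your own. Each camera call takes 0.05 s, during which the arm holds its last target. There are 200 camera calls.

### The job

Get the wooden turner ready for mixing: it lies in the utensil box under the covers at both ends, so tilt it and draw it out through the opening in the top, handle first and without forcing it against the box. Then hold it with the blade over the middle of the white bowl, about 10 cm above the bowl's rim and the whole turner well clear of everything, and finish while still holding it there, still. Leave the bowl and all other things where they are.

Things in the scene. Friction and masses are not known exactly. Their poses are not given: they have to be found in the camera images.
- utensil_box: Fixed box of grey plastic, 436 x 216 x 74 mm, origin at the centre of its underside, x along its length, z up. Floor 6 mm thick; inside 420 x 200 mm, 62 mm from floor to covers. Two fixed full-width covers 6 mm thick, top at z 74: a short one over x -218 to -150 mm, a long one over x +60 to +218 mm; open between them, where the long sides dip to z 50 mm.
- turner: Loose flat wooden turner, 310 mm long, about 70 g, flat on the box's floor, blade under the long cover, handle tip under the short one. Origin mid-length on its underside; x runs from handle to blade (roughly the box's x). Handle 18 mm wide, 12 thick, x -155 to +80 mm; blade 58 mm wide, 6 thick, to x +155 mm. Mass centre near x = +10 mm.
- turner_blade (a point): Centre of the turner's blade: 111 mm from the turner's origin along its x, 3 mm above its underside.
- turner_end (a point): Tip of the turner's handle: -155 mm along its x, 6 mm above its underside.
- bowl: Loose round white bowl, 166 mm across and 58 mm high, standing upright on the worktop to the right of the box; origin at the centre of its underside.
- jam_jar: Bystander: glass jam jar with a lid, 65 mm across, 97 mm high; origin at the centre of its underside.
- shaker: Bystander: shaker, 44 mm across, 90 mm high; origin at the centre of its underside.
- white_mug: Bystander: white mug, 73 x 98 x 66 mm; origin at the centre of its underside.
- tuna_tin: Bystander: flat wide tin, 86 mm across, 40 mm high; origin at the centre of its underside.
- food_tin: Bystander: tall food tin, 57 mm across, 72 mm high; origin at the centre of its underside.
- wooden_spoon: Bystander: wooden spoon lying on the worktop, 316 x 54 x 14 mm; origin at the centre of its underside.

How it is judged (in metres and radians):
On the way:
1. the turner is tilted, its handle tip up out of the box while the blade is still down inside it (z of turner_end in the frame of utensil_box above 0.055 m and angle between turner's own z axis and vertical above 0.1 rad and z of turner_blade in the frame of utensil_box below 0.065 m and x of turner_blade in the frame of utensil_box between -0.1 and 0.21 m), for 0.1 s.
At the end, for the whole second after the job is handed in: The fingers hold the turner, still, touching neither box nor bowl; its blade centre within 50 mm of the bowl's middle seen from above and 100 to 260 mm above the worktop, the handle tip over 100 mm up; the bowl upright within 30 mm of its start (horizontal distance between turner_blade and bowl below 0.05 m and height (world z) of turner_blade between 0.1 and 0.26 m and height (world z) of turner_end above 0.1 m and contact force between the fingers and turner above 1 N and contact force between turner and utensil_box below 0.2 N and contact force between turner and bowl below 0.2 N and linear speed of turner below 0.03 m/s and angular speed of turner below 0.2 rad/s and distance of bowl from where it was at the start of the episode below 0.03 m and angle between bowl's own z axis and vertical below 0.2 rad); the arm keeps its last pose, push and grip.
It fails at once if the turner is forced against the box (over 40 N) (contact force between turner and utensil_box above 40 N).
It fails at once if the bowl or another thing is knocked over or moved more than 3 cm (distance of any of bowl, jam_jar, shaker, white_mug, tuna_tin, wooden_spoon, food_tin from where it was at the start of the episode above 0.03 m or angle between any of jam_jar, shaker, white_mug, food_tin's own z axis and vertical above 0.6 rad).
It also fails if it takes over 48 s, if anything falls off the work surface, if the arm or the gripper's body presses on something with over 40 N, if the wrist force passes 120 N, or if a joint passes its speed limit or range.

## Working session

There is one attempt and no reset: what is moved stays moved. The work goes in short steps, Python scripts to look and compute and a tool call to move; the robot and the scene stay as the last step left them, time stands still between calls to the robot, and variables do not carry over. Pictures are saved under pics/ and viewed, at most 10 in all, crops included, and the job is handed in when it is done.

Besides the shell and the picture viewer there is one more tool, called after "Request:" as a command line: name --argument value ..., lists and objects as JSON in quotes. servo_tool: Moves the arm, as the interface text tells. Its arguments: {"type":"object","properties":{"plan":{"type":"array"},"force":{"type":"number"}},"required":["plan"]}

```bash
mkdir -p pics
cat > h.py <<'E'
import numpy as np, cv2
from bench import sense, optics, r
def snap(n,f):
    s=optics.snapshot(n); cv2.imwrite('pics/'+f+'.png',s['frame']); return s
def px2w(s,u,v,z):
    M=np.array(s['cam_to_world']); d=M[:3,:3]@np.array([(u-s['cx'])/s['fx'],(v-s['cy'])/s['fy'],1]); o=M[:3,3]
    return (o+d*(z-o[2])/d[2]).round(1)
def w2px(s,p):
    c=np.linalg.inv(np.array(s['cam_to_world']))@np.array([*p,1]); return (s['cx']+s['fx']*c[0]/c[2],s['cy']+s['fy']*c[1]/c[2])
E
python3 - <<'E'
from h import *
import pickle
a=snap('top','top0');b=snap('scene','scene0')
pickle.dump({'top':a,'scene':b},open('s0.pkl','wb'))
for s in(a,b):print(s['fx'],s['cx'],s['cy'],np.array(s['cam_to_world']).round(3).tolist())
print(sense())
E
```

```text
593.439051321898 312.03691853205623 235.68776263917385 [[0.038, -0.978, 0.206, 285.163], [-0.999, -0.037, 0.008, -8.824], [-0.0, -0.207, -0.978, 1497.432], [0.0, 0.0, 0.0, 1.0]]
469.9813914140716 309.5788988542398 242.97670639669042 [[0.817, -0.299, 0.494, 6.117], [-0.577, -0.395, 0.715, -899.114], [-0.019, -0.869, -0.495, 657.42], [0.0, 0.0, 0.0, 1.0]]
{'time': 0.1, 'joint_pos': array([ 6.16276567e+01,  7.51086977e+00,  8.53252635e+01,  1.42854750e-04,
        8.72616976e+01, -4.89344018e+00]), 'qd': array([-0.01240894, -0.09854132, -0.1120593 , -0.0599465 ,  0.00357272,
        0.02505458]), 'joint_efforts': array([ 6.00735311e-04, -5.70945883e+01, -5.01944661e+01, -1.99707247e-04,
        8.09339894e-03, -2.21117682e-05]), 'tool_pos': array([238.84423323, 549.98900719, 302.92699004]), 'tcp_rot': array([-1.79902538e+02, -8.48741507e-03,  1.56521083e+02]), 'ft_force': array([-0.12322998,  0.70743636, -0.79468902]), 'wrist_torque': array([-0.04397523, -0.00614428, -0.02532203]), 'grip_force': 0.0, 'finger_gap': 85.42922352918907}
```

View pics/top0.png

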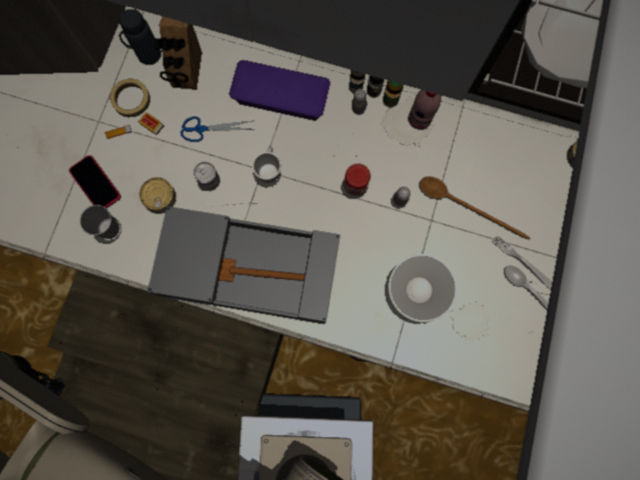

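View pics/scene0.png

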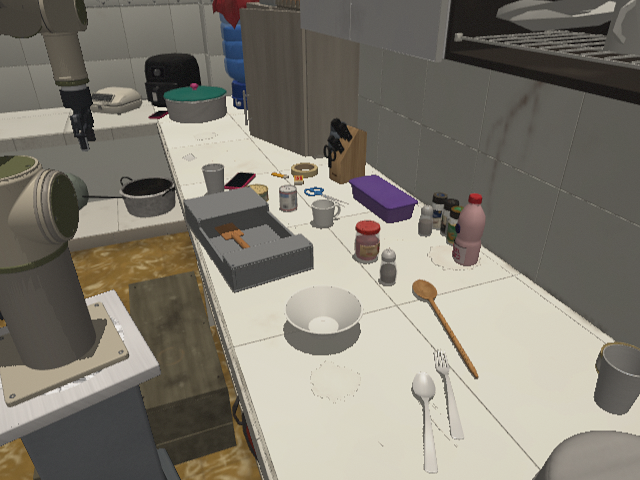

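Top view: box from (160,210) to (340,320), with the long cover on the left (world +y). The blade is at (228,270), the handle runs to (304,275) under the short cover, and the bowl is near (421,289). I'll enlarge the box.

Run:
```python
import cv2
a=cv2.imread('pics/top0.png')[200:330,145:345]
a=cv2.convertScaleAbs(a,alpha=1.6,beta=10)
cv2.imwrite('pics/c1.png',cv2.resize(a,None,fx=4,fy=4,interpolation=cv2.INTER_CUBIC))
```

```text
(no output)
```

View pics/c1.png

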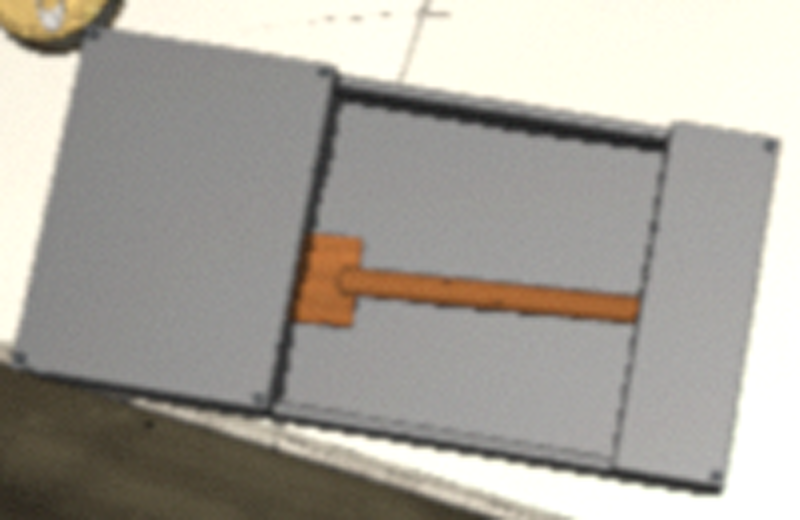

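The crop shows the box-top corners at (88,30), (778,140), (720,490) and (15,357). The blade's inner edge centre is at (358,283), and the handle meets the short cover at (638,308).

Run:
```python
from h import *
import pickle
s=pickle.load(open('s0.pkl','rb'))['top']
P=lambda u,v,z:px2w(s,145+(u-1.5)/4,200+(v-1.5)/4,z)
c=[P(*q,74) for q in((88,30),(778,140),(720,490),(15,357))];print(c)
ctr=np.mean(c,0);ax=c[0]-c[1]+c[3]-c[2];ax/=np.linalg.norm(ax)
print('box',ctr,ax,np.degrees(np.arctan2(ax[1],ax[0])),np.linalg.norm(c[0]-c[1]),np.linalg.norm(c[1]-c[2]))
h0=P(358,283,12);h1=P(638,308,18);h2=P(400,284,18)
print(h0,h1,h2)
t=(h0-h1);t[2]=0;t/=np.linalg.norm(t)
print('turner dir',t,np.degrees(np.arctan2(t[1],t[0])))
ct=ctr*[1,1,0]
b=lambda p:((p-ct)[:2]@ax[:2],(p-ct)[:2]@np.array([-ax[1],ax[0]]))
org=h0-t*80;print('tip',h0-235*t,b(h0-235*t),'blade inner',b(h0),b(h1),'short cover edge',b(h1))
for q in((388,289),(455,289),(421,257),(421,322)):print('bowl rim',px2w(s,*q,58))
```

```text
[array([644. , 365.4,  74. ]), array([590.5, -63.5,  74. ]), array([376.5, -35.1,  74. ]), array([439.8, 391.3,  74. ])]
box [512.7   164.525  74.   ] [0.13530447 0.99080407 0.        ] 82.2237735974997 432.223854038622 215.8762608532953
[501.5 196.6  12. ] [491.4  19.1  18. ] [500.9 169.3  18. ]
turner dir [0.05680951 0.99838504 0.        ] 86.74330123201567
tip [488.14976405 -38.02048333  12.        ] (np.float64(-204.0046454213756), np.float64(-3.0808360807214967)) blade inner (np.float64(30.264630370592542), np.float64(15.4368964993424)) (np.float64(-146.96966674673982), np.float64(1.427473765868978)) short cover edge (np.float64(-146.96966674673982), np.float64(1.427473765868978))
bowl rim [ 463.3 -186.8   58. ]
bowl rim [ 469.4 -349.7   58. ]
bowl rim [ 545.3 -267.    58. ]
bowl rim [ 386.6 -267.    58. ]
```

Request:
servo_tool --plan '[[[0.018, -0.036, -0.005, -5, 0.06], [0.018, -0.036, -0.005, -5, 0.06], [0.018, -0.036, -0.005, -5, 0.06], [0.018, -0.036, -0.005, -5, 0.06], [0.018, -0.036, -0.005, -5, 0.06], [0.018, -0.036, -0.005, -5, 0.06], [0.018, -0.036, -0.005, -5, 0.06], [0.018, -0.036, -0.005, -5, 0.06], [0.018, -0.036, -0.005, -5, 0.06], [0.018, -0.036, -0.005, -5, 0.06]]]' --force 20

```text
time: 1.1
tool_pos: [419.2, 188.7, 253.4]
tcp_rot: [-180.0, -0.0, 106.3]
ft_force: [1.2, -0.3, -0.2]
finger_gap: 59.8
grip_force: 0.0
```

Request:
servo_tool --plan '[[[0.018, -0.036, -0.02, -5, 0.05], [0.018, -0.036, -0.02, -5, 0.05], [0.018, -0.036, -0.02, -5, 0.05], [0.018, -0.03, -0.02, -4.8, 0.05], [0, 0, -0.02, 0, 0.05], [0, 0, 0, 0, 0.05], [0, 0, 0, 0, 0.05]]]'

```text
time: 1.8
tool_pos: [490.4, 52.5, 153.6]
tcp_rot: [-179.9, -0.0, 86.7]
ft_force: [0.1, 1.5, 0.2]
finger_gap: 50.1
grip_force: 0.0
```

Request:
servo_tool --plan '[[[0.002, 0, -0.02, 0, 0.05], [0, 0, -0.02, 0, 0.05], [0, 0, -0.015, 0, 0.05], [0, 0, -0.005, 0, 0.05], [0, 0, 0, 0, 0.05], [0, 0, 0, 0, 0.05]]]'

```text
time: 2.4
tool_pos: [493.8, 52.7, 95.3]
tcp_rot: [179.9, -0.0, 86.8]
ft_force: [0.8, 1.3, 0.6]
finger_gap: 49.9
grip_force: 0.0
```

Run:
```python
from h import *
a=snap('scene','scene1');b=a['frame'][150:300,150:350]
cv2.imwrite('pics/c2.png',cv2.resize(cv2.convertScaleAbs(b,alpha=1.3),None,fx=4,fy=4,interpolation=cv2.INTER_CUBIC))
```

```text
(no output)
```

View pics/c2.png

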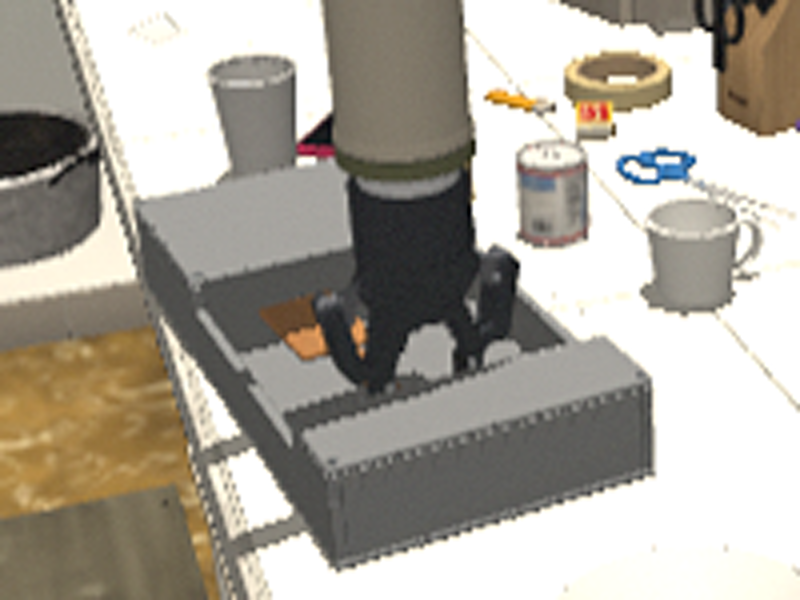

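The fingers are inside the opening and straddle the handle, clear of the cover. I'll go down and close gently.

Request:
servo_tool --plan '[[[0, 0, -0.005, 0, 0.05], [0, 0, -0.004, 0, 0.05], [0, 0, -0.002, 0, 0.03], [0, 0, 0, 0, 0.0], [0, 0, 0, 0, 0.0], [0, 0, 0, 0, 0.0], [0, 0, 0, 0, 0.0], [0, 0, 0, 0, 0.0]]]' --force 20

```text
time: 3.25
tool_pos: [493.0, 52.3, 82.9]
tcp_rot: [180.0, -0.0, 86.7]
ft_force: [0.4, 0.1, -1.0]
finger_gap: 17.0
grip_force: 22.4
```

Request:
servo_tool --plan '[[[0.0005, 0.01, 0, 0, 0.0], [0.001, 0.015, 0, 0, 0.0], [0.001, 0.015, 0, 0, 0.0], [0.001, 0.015, 0, 0, 0.0], [0.001, 0.015, 0, 0, 0.0], [0.0005, 0.012, 0, 0, 0.0], [0, 0.01, 0, 0, 0.0], [0, 0, 0, 0, 0.0]]]'

```text
time: 4.05
tool_pos: [497.7, 144.8, 82.6]
tcp_rot: [-180.0, 0.1, 86.8]
ft_force: [-0.9, -3.5, 0.6]
finger_gap: 17.2
grip_force: 22.5
```

Run:
```python
from h import *
a=snap('scene','scene2');b=a['frame'][150:300,150:350]
cv2.imwrite('pics/c3.png',cv2.resize(cv2.convertScaleAbs(b,alpha=1.3),None,fx=4,fy=4,interpolation=cv2.INTER_CUBIC))
```

```text
(no output)
```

View pics/c3.png

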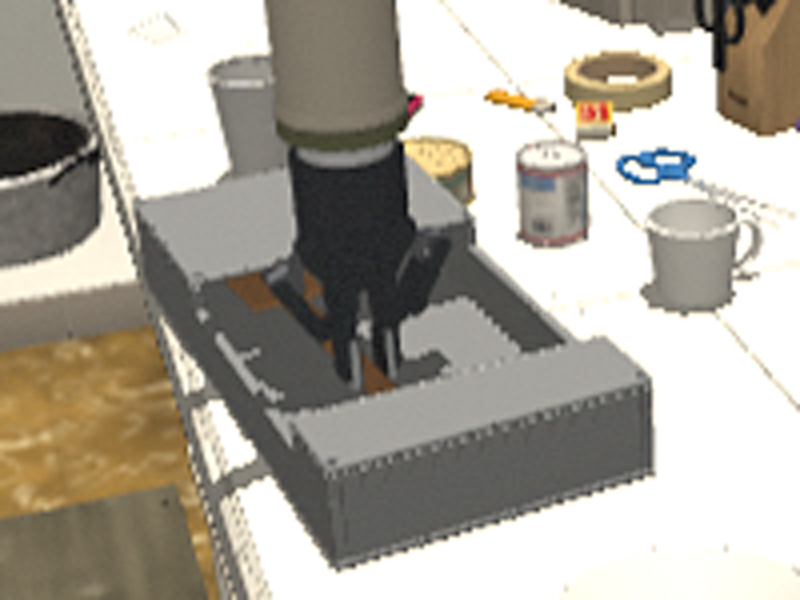

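Run:
```python
from h import *
a=snap('scene','scene3');p=w2px(a,(506.8,288.8,12));print('blade inner exp. in crop',[(p[0]-150)*4,(p[1]-150)*4])
b=snap('top','top2')['frame'][200:330,145:345]
cv2.imwrite('pics/c4.png',cv2.resize(cv2.convertScaleAbs(b,alpha=1.6),None,fx=4,fy=4,interpolation=cv2.INTER_CUBIC))
```

```text
blade inner exp. in crop [np.float64(287.48331625503397), np.float64(294.68363130243847)]
```

View pics/c4.png

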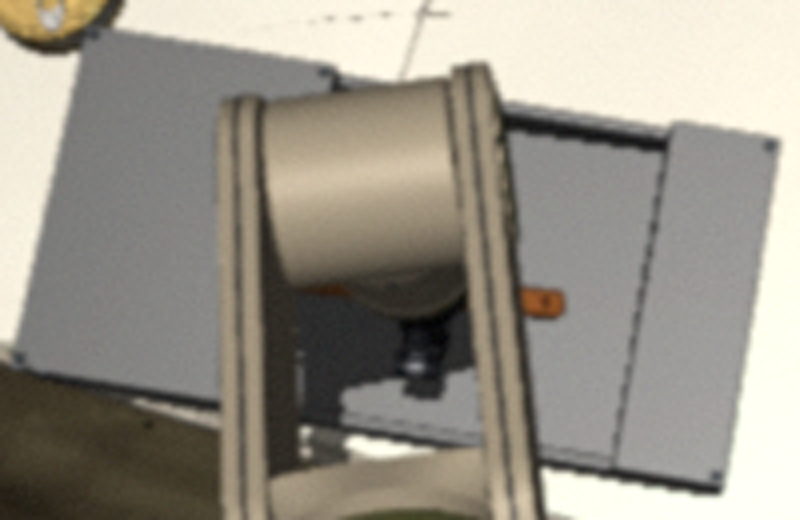

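The tip is clear of the short cover at crop (565,303), y≈65. I'll regrasp about 35 mm from the tip.

Request:
servo_tool --plan '[[[0, 0, 0, 0, 0.045], [0, 0, 0, 0, 0.045], [0, 0, 0, 0, 0.045], [-0.001, -0.015, 0, 0, 0.045], [-0.001, -0.02, 0, 0, 0.045], [-0.001, -0.01, 0, 0, 0.045], [0, 0, 0, 0, 0.0], [0, 0, 0, 0, 0.0], [0, 0, 0, 0, 0.0], [0, 0, 0, 0, 0.0]]]'

```text
time: 5.2
tool_pos: [495.2, 99.3, 83.1]
tcp_rot: [180.0, 0.0, 86.7]
ft_force: [0.1, -4.2, 2.1]
finger_gap: 17.6
grip_force: 22.3
```

Request:
servo_tool --plan '[[[0, 0, 0, 0, 0.0], [0, 0, 0.005, 0, 0.0], [0, 0, 0.006, 0, 0.0], [0, 0, 0.006, 0, 0.0], [0, 0, 0.006, 0, 0.0], [0, 0, 0.006, 0, 0.0], [0, 0, 0.006, 0, 0.0], [0, 0, 0, 0, 0.0]]]'

```text
time: 6.0
tool_pos: [495.7, 99.4, 119.1]
tcp_rot: [179.9, -0.0, 86.7]
ft_force: [-0.5, -0.1, -0.6]
finger_gap: 16.8
grip_force: 21.9
```

Run:
```python
from h import *
a=snap('scene','scene4');b=a['frame'][150:300,150:350]
cv2.imwrite('pics/c5.png',cv2.resize(cv2.convertScaleAbs(b,alpha=1.5),None,fx=4,fy=4,interpolation=cv2.INTER_CUBIC))
```

```text
(no output)
```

View pics/c5.png

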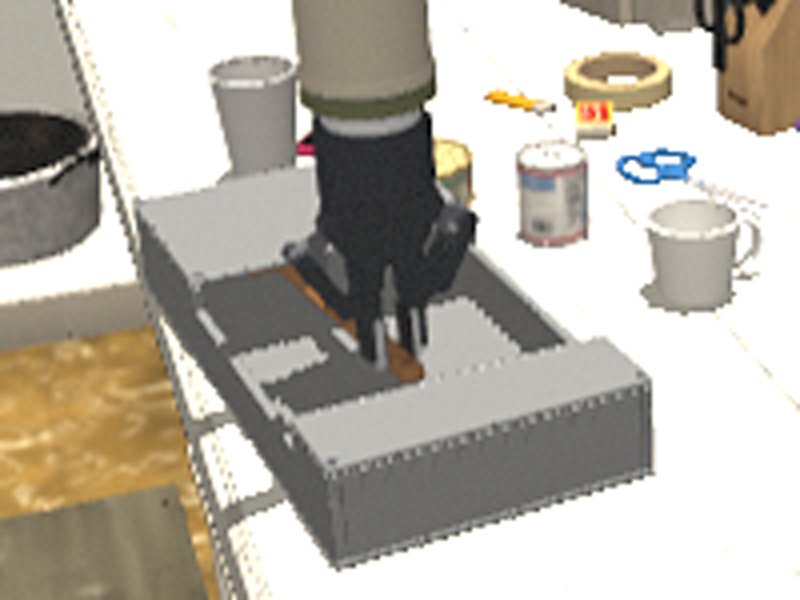

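Request:
servo_tool --plan '[[[0, 0, 0.004, 0, 0.0], [0, 0, 0.004, 0, 0.0], [0, 0, 0.004, 0, 0.0], [0, 0, 0.004, 0, 0.0], [0, 0, 0, 0, 0.0]]]'

```text
time: 6.55
tool_pos: [495.6, 99.4, 134.8]
tcp_rot: [179.9, -0.0, 86.7]
ft_force: [0.0, -0.2, -0.7]
finger_gap: 17.1
grip_force: 21.9
```

Request:
servo_tool --plan '[[[0, 0, 0.004, 0, 0.0], [0, 0, 0.004, 0, 0.0], [0, 0, 0.004, 0, 0.0], [0, 0, 0.003, 0, 0.0], [0, 0, 0, 0, 0.0]]]'

```text
time: 7.05
tool_pos: [495.3, 99.3, 149.5]
tcp_rot: [180.0, -0.0, 86.7]
ft_force: [-0.3, 0.4, -1.0]
finger_gap: 17.6
grip_force: 21.7
```

Run:
```python
from h import *
print(sense()['ft_force'],sense()['wrist_torque'])
a=snap('scene','scene5');b=a['frame'][150:300,150:350]
cv2.imwrite('pics/c6.png',cv2.resize(cv2.convertScaleAbs(b,alpha=1.5),None,fx=4,fy=4,interpolation=cv2.INTER_CUBIC))
```

```text
[-0.32310007  0.41099914 -1.01884272] [-0.15270459  0.08160115 -0.01244794]
```

View pics/c6.png

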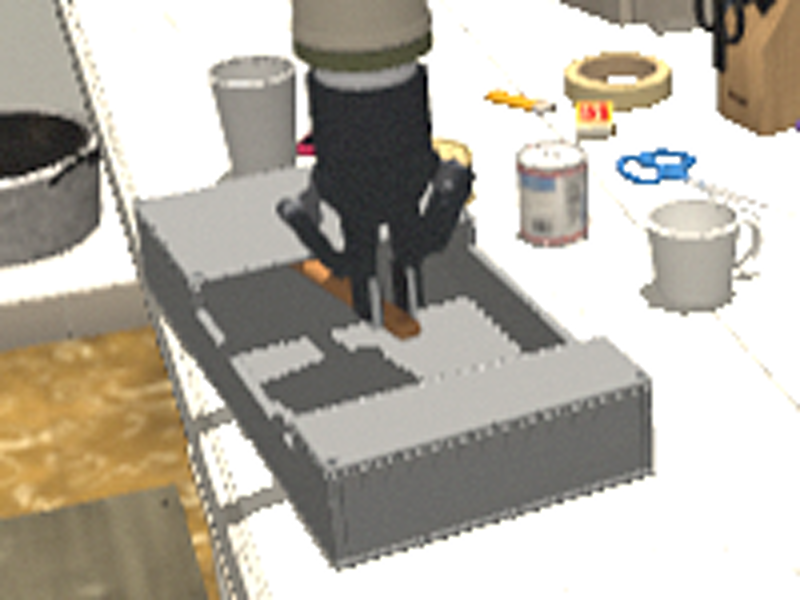

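The handle is tilted up out of the box with the tip at (412,330), and contact force is about 1 N. I'll draw it out along its own axis.

Request:
servo_tool --plan '[[[-0.0005, -0.01, 0.0025, 0, 0.0], [-0.0005, -0.01, 0.0025, 0, 0.0], [-0.0005, -0.01, 0.0025, 0, 0.0], [-0.0005, -0.01, 0.0025, 0, 0.0], [-0.0005, -0.01, 0.0025, 0, 0.0], [-0.001, -0.012, 0.003, 0, 0.0], [-0.001, -0.012, 0.003, 0, 0.0]]]'

```text
time: 7.8
tool_pos: [490.4, 24.2, 167.7]
tcp_rot: [180.0, 0.0, 86.7]
ft_force: [0.1, -0.7, 0.4]
finger_gap: 17.1
grip_force: 21.7
```

Request:
servo_tool --plan '[[[-0.001, -0.015, 0.004, 0, 0.0], [-0.001, -0.015, 0.004, 0, 0.0], [-0.001, -0.015, 0.004, 0, 0.0], [-0.001, -0.015, 0.004, 0, 0.0], [-0.001, -0.015, 0.004, 0, 0.0], [-0.001, -0.012, 0.003, 0, 0.0], [0, 0, 0, 0, 0.0]]]'

```text
time: 8.5
tool_pos: [484.7, -63.3, 191.1]
tcp_rot: [179.9, 0.0, 86.6]
ft_force: [1.6, -0.1, -0.1]
finger_gap: 17.1
grip_force: 21.7
```

Run:
```python
from h import *
a=snap('scene','scene6');b=a['frame'][130:330,150:390]
cv2.imwrite('pics/c7.png',cv2.resize(cv2.convertScaleAbs(b,alpha=1.4),None,fx=3,fy=3,interpolation=cv2.INTER_CUBIC))
```

```text
(no output)
```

View pics/c7.png

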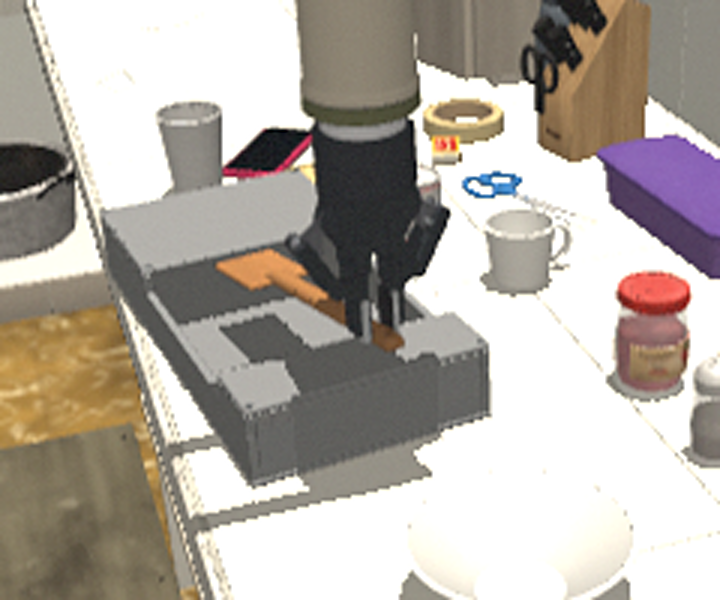

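The blade is now clear of the long cover, with its end near (225,268). I'll grip firmly, lift straight up, then swing to the bowl.

Request:
servo_tool --plan '[[[0, 0, 0, 0, 0.0], [0, 0, 0, 0, 0.0], [0, -0.005, 0.005, 0, 0.0], [0, -0.005, 0.01, 0, 0.0], [0, 0, 0.015, 0, 0.0], [0, 0, 0.015, 0, 0.0], [0, 0, 0.015, 0, 0.0], [0, 0, 0.015, 0, 0.0], [0, 0, 0.015, 0, 0.0], [0, 0, 0.008, 0, 0.0]]]' --force 90

```text
time: 9.55
tool_pos: [485.1, -71.7, 290.7]
tcp_rot: [179.9, 0.0, 86.7]
ft_force: [-0.2, 0.3, -1.2]
finger_gap: 15.1
grip_force: 89.7
```

Request:
servo_tool --plan '[[[-0.005, -0.011, 0, -1.2, 0.0], [-0.01, -0.022, 0, -2.6, 0.0], [-0.011, -0.0225, 0, -2.6, 0.0], [-0.011, -0.0225, 0, -2.6, 0.0], [-0.011, -0.0225, 0, -2.6, 0.0], [-0.011, -0.0225, 0, -2.6, 0.0], [-0.011, -0.0225, 0, -2.6, 0.0], [-0.011, -0.0225, 0, -2.6, 0.0], [-0.011, -0.0225, 0, -2.6, 0.0], [-0.011, -0.0225, 0, -2.6, 0.0]]]'

```text
time: 10.55
tool_pos: [380.1, -285.8, 287.4]
tcp_rot: [-179.9, -0.0, 61.9]
ft_force: [-0.1, -0.5, -0.3]
finger_gap: 14.5
grip_force: 89.7
```

Request:
servo_tool --plan '[[[-0.011, -0.0225, 0, -2.6, 0.0], [-0.011, -0.0225, 0, -2.6, 0.0], [-0.011, -0.0225, 0, -2.6, 0.0], [-0.011, -0.0225, 0, -2.6, 0.0], [-0.011, -0.0225, 0, -2.6, 0.0], [-0.01, -0.015, 0, -2.6, 0.0], [-0.005, -0.01, 0, -1.5, 0.0], [0, 0, 0, 0, 0.0], [0, 0, 0, 0, 0.0], [0, 0, 0, 0, 0.0]]]'

```text
time: 11.55
tool_pos: [311.9, -421.5, 288.2]
tcp_rot: [-180.0, -0.0, 45.1]
ft_force: [-0.2, -0.0, -0.5]
finger_gap: 14.7
grip_force: 89.7
```

Run:
```python
from h import *
import pickle
a=snap('top','top7');b=snap('scene','scene7')
pickle.dump({'top':a,'scene':b},open('s7.pkl','wb'))
A=cv2.resize(a['frame'][200:420,300:600],(400,293));B=b['frame'][120:413,150:550]
cv2.imwrite('pics/c8.png',cv2.convertScaleAbs(np.hstack([A,B]),alpha=1.4))
```

```text
(no output)
```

View pics/c8.png

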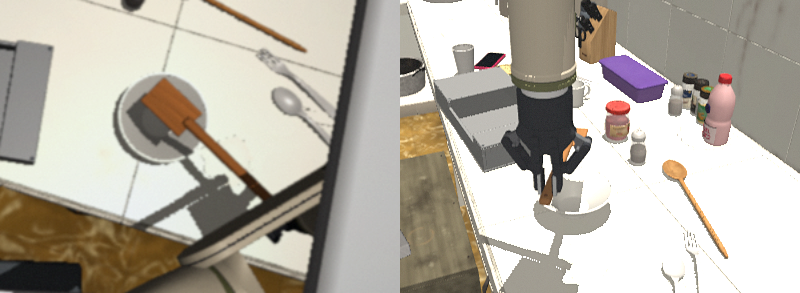

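The turner is held over the bowl, with the blade centre at about top pixel (427,280). Checking the height from that ray and the known length.

Run:
```python
from h import *
import pickle
d=pickle.load(open('s7.pkl','rb'));s=d['top']
g=np.array([312,-421.5])
for z in(80,110,140,160,180,200):
    p=px2w(s,427.5,280,z); D=np.linalg.norm(p[:2]-g); print(z,p[:2],'horiz',D.round(),'len',np.hypot(D,220-z).round(), 'scene px',np.round(w2px(d['scene'],p)))
print(sense()['time'])
```

```text
80 [ 485.8 -278.7] horiz 225.0 len 265.0 scene px [331. 298.]
110 [ 481.6 -273. ] horiz 225.0 len 251.0 scene px [328. 285.]
140 [ 477.4 -267.3] horiz 226.0 len 240.0 scene px [325. 272.]
160 [ 474.5 -263.5] horiz 227.0 len 234.0 scene px [322. 264.]
180 [ 471.7 -259.7] horiz 227.0 len 231.0 scene px [320. 255.]
200 [ 468.9 -255.9] horiz 228.0 len 229.0 scene px [318. 246.]
11.65
```

Request:
servo_tool --plan '[[[-0.006, -0.003, 0, 0, 0.0], [0, 0, 0, 0, 0.0], [0, 0, 0, 0, 0.0], [0, 0, 0, 0, 0.0], [0, 0, 0, 0, 0.0], [0, 0, 0, 0, 0.0], [0, 0, 0, 0, 0.0], [0, 0, 0, 0, 0.0]]]'

```text
time: 12.45
tool_pos: [305.5, -425.2, 288.4]
tcp_rot: [180.0, 0.0, 45.0]
ft_force: [-0.2, 0.1, -1.4]
finger_gap: 14.7
grip_force: 89.7
```

```bash
python3 -c "
from bench import r
print(r.hand_in())"
```

```text
the job is handed in; nothing more can be done
None
```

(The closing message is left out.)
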